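Index the banding wheel to the next panel of a painted lampshade

TASK

The next panel of the painted candle shade is due: with a fingertip, push the green banding wheel round until the white index mark on its rim lines up with the red line of the fixed scale around it, and leave it standing there. The paint on the shade is still wet, so do not touch or lift the shade; it must ride round upright in the middle of the wheel. Leave the jar, the paint bottle and the red cup where they are.

Things in the scene. Friction and masses are not known exactly. Their poses are not given: they have to be found in the camera images.
- wheel_hub (a point): Centre of the wheel's flat top, on its upright turning axis, 66 mm above the table; fixed. The wheel is dark green cast iron, 22 mm thick (underside 44 mm above the table), with five equal rim lobes of radius 115 mm, 90 mm wide, and five open finger notches between them.
- index_mark (a point): Outer end, on the top edge, of the white index mark: a radial white line 6 mm wide and 30 mm long on the middle of one lobe's top, carried down the rim. The point is at radius 115 mm, 66 mm above the table, and turns with the wheel.
- notch (a point): Middle of one finger notch, at radius 106 mm, 55 mm above the table; turns with the wheel. It lies 36 degrees anticlockwise (from above) of the index mark; the others follow every 72 degrees. Each is 18 mm deep (floor at radius 97 mm), 46 mm wide outside and 39 mm at its floor, side walls nearly radial. A fingertip in it must stay above the scale plate.
- red_line (a point): Inner end of the red line, the target line of the scale plate: a radial red line 6 mm wide and 31 mm long at radius 119 to 150 mm, 40 mm above the table; the other 23 lines, 15 degrees apart, are black, thinner and shorter. Fixed. The point is at radius 120 mm; its x axis points outward from the hub along the line, its z axis up.
- wheel (a joint): Angle of the wheel in radians, growing anticlockwise seen from above: 0, or any whole number of turns, when the index mark is in line with the red line. It turns endlessly either way against a light, steady drag (1 to 2 N at the rim) and stops at once where it is left.
- bandwheel: The fixed part of the banding wheel: foot, and a cream scale plate of radius 152 mm below the rim, its top 40 mm above the table. Bolted down; origin on the table under the turning axis, x axis towards the red line.
- shade: Small cone-shaped candle lampshade, pink with painted flowers, open at both ends, 94 mm across at the bottom, 60 mm at the top and 80 mm high, 60 g, standing loose about the middle of the wheel's top, wet with paint. Origin at the centre of its underside, z up.
- jar: Closed glass jar of teal paint, 62 mm across and 80 mm high, loose on the table beside the wheel; origin at the centre of its underside.
- paint: Magenta paint bottle, 40 mm across and 100 mm high, loose on the table beside the wheel; origin at the centre of its underside.
- cup: Red plastic cup, empty, 80 mm across the rim and 95 mm high, loose on the table beside the wheel; origin at the centre of its underside.
Not all that is in view belongs to the job. What is meant by the shade is not orange or purple, and is the smaller of those in its own colour.

How it is judged:
At the end, for the whole second after the job is handed in: The white index mark at the rim is within 5 mm (2.5 degrees) of the red line, measured along the rim; the wheel is at rest; the shade stands upright on the wheel within 12 mm of its middle (y of index_mark in the frame of red_line between -0.005 and 0.005 m and x of index_mark in the frame of red_line above -0.02 m and velocity of joint wheel between -0.03 and 0.03 rad/s and horizontal distance between shade and wheel_hub below 0.012 m and angle between shade's own z axis and vertical below 0.1 rad and height (world z) of shade between 0.062 and 0.07 m); the robot touches nothing.
It fails at once if any part of the robot but its fingers touches the banding wheel (contact force between the arm and bandwheel above 0.5 N).
It fails at once if the robot touches the wet shade (contact force between any of the arm, the fingers and shade above 0.1 N).
It fails at once if the shade is lifted off the wheel, tipped or slides more than 12 mm from the middle (height (world z) of shade above 0.075 m or angle between shade's own z axis and vertical above 0.2 rad or horizontal distance between shade and wheel_hub above 0.012 m).
It fails at once if the jar, the paint bottle or the cup is moved more than 15 mm (distance of any of jar, paint, cup from where it was at the start of the episode above 0.015 m).
It also fails if it takes over 72 s, if anything falls off the work surface, if the arm or the gripper's body presses on something with over 40 N, if the wrist force passes 120 N, or if a joint passes its speed limit or range.

ROBOT

A 7-joint arm with a two-finger parallel gripper is mounted at the origin on the work surface. World frame = base frame: x ahead of the robot, y to its left, z up, the work surface at z = 0. Lengths are in m, angles in rad, forces in N, time in s.
With the tool pointing down it reaches from about 0.4 to 0.85 m from the base axis. Payload 4.5 kg.
Tool frame: the origin (TCP) lies on the mounting face of the last link; the fingertips stand 166 mm ahead of it and the grasp point (between the pads) lies 147 mm ahead of it; y points along the fingers, z is the direction in which the jaws open and shut, and the axes are right-handed (so a half turn about y gives the same grasp; the last joint's range is limited). The gripper opens to 88 mm and grips with 3 to 60 N. Pads are 18 mm wide; open, the fingers measure 123 mm over their backs; the gripper's body (75 mm by 187 mm) begins 45 mm behind the grasp point.
Start: joints at [1.317, 0.689, -0.195, 1.565, 0.157, 0.902, -0.215], TCP at [0.177, -0.599, 0.405] pointing down, gripper open.
Joint ranges: [-3.01, 3.01], [-0.46, 2.08], [-1.47, 1.51], [0.13, 2.56], [-1, 4.14], [0.04, 2.09], [-2.66, 2.66]. Speed limits (rad/s): [2.57, 2.57, 3.14, 3.14, 3.14, 3.14, 3.14].

INTERFACE

Orientations are given as a unit quaternion [x, y, z, w].
In Python, from plant import r gives the robot as it stands.
- The arm moves only by the tool arm_command, never from a script. Its argument "deltas" is a list of rows, each an object of numbers: "dx", "dy", "dz": the shift along the tool's x, y, z each as a share of 1000 mm, from -1 to 1; "wx", "wy", "wz": the turn, a rotation vector about the tool's x, y, z each as a share of 45 degrees, from -1 to 1. In form: [{"dx": .., "dy": .., "dz": .., "wx": .., "wy": .., "wz": ..}, ...]. A call has exactly 5 rows; each row is the pose to reach, as a shift and turn from the pose commanded when the call began, along the tool's axes at that moment; what a row does not reach only later rows make up. A row lasts 1/10 s, in which the tool goes at most 50 mm and 8.59 degrees, less where a joint would pass 70% of its speed; a pose out of reach is approached as far as the arm can. A call with a number of a shift or a turn outside -1 to 1 is refused whole. A call with a gripper value outside its range is refused whole. "claw" is the opening, from -1 (shut) to 1 (fully open), set as the call begins (left out, the last holds). The fingers move at their own pace and stop on an object; "grip_force" is the grip in N (left out, the last holds). Time passes only in rows, so rows that repeat a pose let the fingers close, or fill a call up. It gives the time, the measured TCP pose, the force and the opening at its end, in the units of the state.
- r.get_state(): the state, without advancing time (a new reading comes with each control period).
- r.snapshot(name): name is "scene" or "top"; returns the picture (420x560x3 uint8, red, green, blue); there is no depth.
- r.get_calibration(name): a dict with "vertical_fov" (degrees; the focal length in pixels is half the picture's height over the tangent of half this angle, whatever the lens; pixels are square), "cx", "cy" (the principal point, pixels), "R" (3x3) and "t" (3): a world point X has camera coordinates R X + t. Camera axes: x right, y down, z forward; pixel columns grow to the right and rows downward; lengths in m; the calibration is good to about 2 mm. A picture is of the moment at which its call begins. get_calibration takes no time and is no camera call.
- r.finish_job(): hands the job in, once; it reports no verdict.
The state is a dict: "clock": time; "q": joint angles; "qd": joint speeds; "joint_torque": joint torques, N m; "tool_pos": TCP position; "eef_rot": TCP orientation; "contact_force": force on the tool from outside, world axes, zero at the start; "moment": the same for the moment, N m; "opening": opening from 0.0 (shut) to 1.0 (fully open).
Only numpy, scipy, OpenCV 4.12 (cv2) and the standard library are available. Lean on these libraries where they do the work, as an engineer would, in place of code of your own. Each camera call takes 0.05 s, during which the arm holds its last target.

## Working session

There is one attempt and no reset: what is moved stays moved. The work goes in short steps, Python scripts to look and compute and a tool call to move; the robot and the scene stay as the last step left them, time stands still between calls to the robot, and variables do not carry over. Pictures are saved under pics/ and viewed, and the job is handed in when it is done.

Besides the shell and the picture viewer there is one more tool, called after "Call:" by a JSON object that holds its "fn" and its "kwargs". arm_command: Moves the arm, as the interface text tells. Shift numbers are shares of 1000 mm and turn numbers shares of 45 degrees, none past 1 either way. Its arguments: {"type":"object","properties":{"deltas":{"type":"array","items":{"type":"object","properties":{"dx":{"type":"number","minimum":-1,"maximum":1},"dy":{"type":"number","minimum":-1,"maximum":1},"dz":{"type":"number","minimum":-1,"maximum":1},"wx":{"type":"number","minimum":-1,"maximum":1},"wy":{"type":"number","minimum":-1,"maximum":1},"wz":{"type":"number","minimum":-1,"maximum":1}}}},"claw":{"type":"number"},"grip_force":{"type":"number"}},"required":["deltas"]}

```bash
ls; mkdir -p pics
python3 - <<'E'
from plant import r
import cv2
print(r.get_state())
for n in("scene","top"):
    im=r.snapshot(n); cv2.imwrite(f"pics/{n}0.png",im[:,:,::-1]); print(n,r.get_calibration(n))
E
```

```text
pics
{'clock': 0.0, 'q': array([ 1.31680421,  0.68999597, -0.19450093,  1.56633005,  0.15728644,
        0.90249234, -0.21510328]), 'qd': array([ 0.00089841, -0.00013367, -0.00090068, -0.00150199,  0.00073422,
        0.00077314,  0.00099816]), 'joint_torque': array([-1.83947482e-04, -5.27557755e+01, -1.26676060e+00, -1.53423232e+01,
       -5.26548782e-02,  6.59926271e-03,  1.50168207e-04]), 'tool_pos': array([ 0.17727548, -0.59899492,  0.40390566]), 'eef_rot': array([-0.10155821,  0.70042981, -0.69916083,  0.10128254]), 'contact_force': array([-0.02693652,  1.03654561,  0.89192253]), 'moment': array([-0.03681189, -0.05213436, -0.01414217]), 'opening': 1.0012190630245947}
scene {'vertical_fov': 49.95225148736496, 'cx': 271.27447481959564, 'cy': 208.33770131952136, 'R': array([[-0.68962754,  0.72402974, -0.01395697],
       [ 0.46366807,  0.42666833, -0.77650889],
       [-0.55626053, -0.54197332, -0.6299517 ]]), 't': array([ 0.30201304, -0.19033127,  1.47458848])}
top {'vertical_fov': 56.93486915054703, 'cx': 283.6520016218416, 'cy': 207.02742983296665, 'R': array([[ 0.02851592, -0.99959281, -0.00103154],
       [-0.99537397, -0.02830082, -0.09181347],
       [ 0.09174689,  0.00364492, -0.99577569]]), 't': array([0.05612148, 0.49737005, 0.98548068])}
```

```bash
echo
```

```text
(no output)
```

View pics/scene0.png

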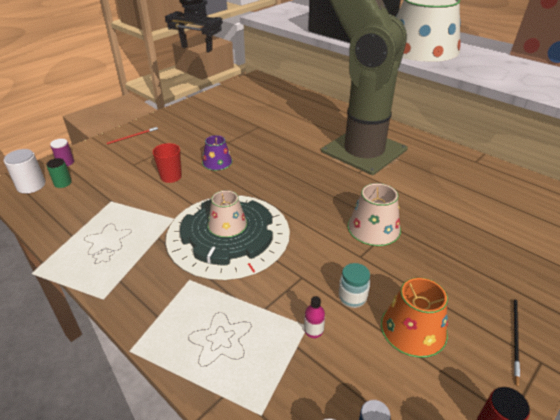

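View pics/top0.png

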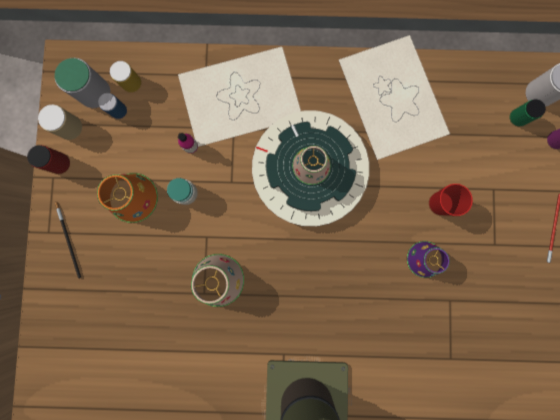

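Shade candidates in the scene picture are the small pink one on the wheel (227,213), the large pink one (376,213), orange (417,318) and purple (217,153). By the description it is the small pink one on the wheel. In the top view the white mark is near (294,128), the red line near (261,149), the jar near (180,190), the bottle near (187,142) and the cup near (450,202). I'll check these in a close crop.

Run:
```python
import cv2
im=cv2.imread("pics/top0.png"); cv2.imwrite("pics/c1.png",cv2.resize(im[100:235,240:380],None,fx=4,fy=4,interpolation=cv2.INTER_CUBIC))
im=cv2.imread("pics/scene0.png"); cv2.imwrite("pics/c2.png",cv2.resize(im[180:285,155:300],None,fx=5,fy=5,interpolation=cv2.INTER_CUBIC))
```

```text
(no output)
```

View pics/c1.png

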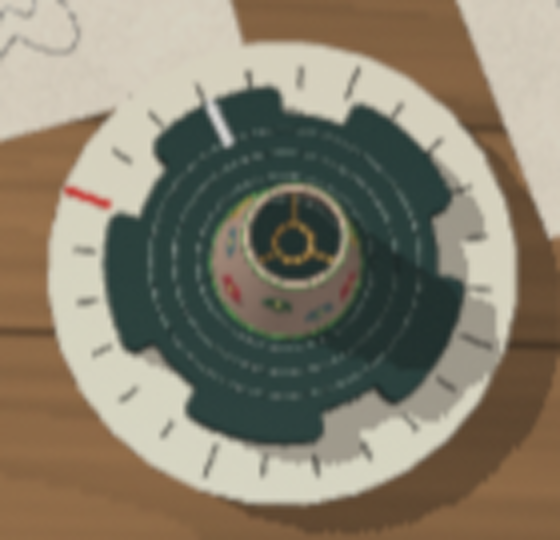

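View pics/c2.png

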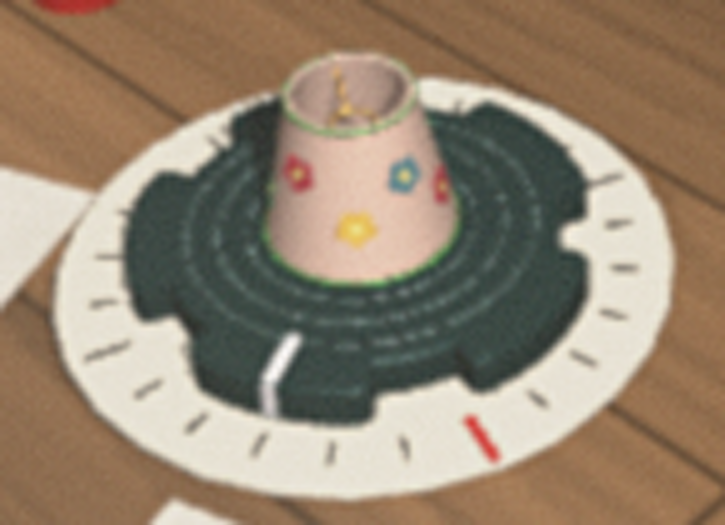

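```bash
cat > h.py <<'E'
import numpy as np, cv2
from plant import r
def proj(n,X):
    c=r.get_calibration(n); p=np.asarray(X)@c["R"].T+c["t"]; f=210/np.tan(np.radians(c["vertical_fov"]/2))
    return p[...,:2]/p[...,2:]*f+[c["cx"],c["cy"]]
def ray(n,uv,z):
    c=r.get_calibration(n); f=210/np.tan(np.radians(c["vertical_fov"]/2))
    uv=np.atleast_2d(uv); d=np.c_[(uv-[c["cx"],c["cy"]])/f,np.ones(len(uv))]@c["R"]; o=-c["R"].T@c["t"]
    return o+d*((z-o[2])/d[:,2])[:,None]
E
python3 - <<'E'
from h import *
T=lambda p:np.array(p)/4+[240,100]-0.375
S=lambda p:np.array(p)/5+[155,180]-0.4
from scipy.optimize import least_squares
e=[ray("top",T([(49,272),(517,265),(280,41),(285,505),(110,108),(450,110),(112,430)]),.04),ray("scene",S([(53,300),(674,260),(430,77),(350,497),(600,410),(130,420)]),.04)]
for E in e+[np.vstack(e)]:
    s=least_squares(lambda p:np.hypot(E[:,0]-p[0],E[:,1]-p[1])-.152,[.6,0]);print(s.x,s.fun.round(4))
    h=s.x
def a(P): d=P[:,:2]-h; return np.degrees(np.arctan2(d[:,1],d[:,0])),np.hypot(*d.T)
print(a(ray("top",T([(66,189),(109,204)]),.04)),a(ray("scene",S([(494,460),(469,418)]),.04)))
print(a(ray("top",T([(211,102),(229,144)]),.066)),a(ray("scene",S([(267,380),(295,338)]),.066)))
print(r.get_state()["clock"])
for n,p,z in(("jar",(178,188),.08),("paint",(183,138),.1),("cup",(457,199),.095),("bigpink",(210,285),.13)): print(n,ray("top",p,z))
print("scene jar",ray("scene",(354,273),.08),ray("scene",(316,302),.1),ray("scene",(167,150),.095))
E
```

```text
[0.60044464 0.00472265] [-0.0014 -0.0002 -0.0009  0.0008  0.002  -0.     -0.0004]
[0.59735737 0.00685134] [ 0.0022 -0.0018 -0.0002  0.0024  0.0008 -0.0048]
[0.59899204 0.00552961] [-0.0023  0.0006  0.0005 -0.0007  0.0024  0.0016 -0.002   0.0001  0.0003
  0.0004  0.0021  0.0022 -0.0064]
(array([70.50535425, 70.10990078]), array([0.14914013, 0.11949133])) (array([70.58220235, 71.03506372]), array([0.14903941, 0.12021267]))
(array([25.33144428, 25.71859883]), array([0.11305631, 0.08353041])) (array([25.81730868, 26.65004187]), array([0.11238337, 0.08368347]))
0.1
jar [[0.53003177 0.3319856  0.08      ]]
paint [[0.65086653 0.32076336 0.1       ]]
cup [[ 0.52035527 -0.34882418  0.095     ]]
bigpink [[0.30214791 0.23292216 0.13      ]]
scene jar [[0.53241615 0.33183432 0.08      ]] [[0.65996726 0.33187659 0.1       ]] [[ 0.51760086 -0.3413516   0.095     ]]
```

```bash
cat >> h.py <<'E'
from scipy.spatial.transform import Rotation as Ro, Slerp
HUB=np.array([.600,.005])
def target(th,rad,ztip,sgn):
    t=np.radians(th); z=sgn*np.array([-np.sin(t),np.cos(t),0]); y=np.array([0,0,-1.]); x=np.cross(y,z)
    return np.r_[HUB+rad*np.array([np.cos(t),np.sin(t)]),ztip+.166],Ro.from_matrix(np.c_[x,y,z])
def cur():
    s=r.get_state(); return np.array(s["tool_pos"]),Ro.from_quat(s["eef_rot"]),s
def tipinfo():
    p,R,s=cur(); tip=p+R.apply([0,.166,0]); d=tip[:2]-HUB; 
    print("t",round(s["clock"],2),"tip",tip.round(4),"th",np.degrees(np.arctan2(d[1],d[0])).round(2)%360,"rad",np.hypot(*d).round(4),"F",np.round(s["contact_force"],1),"open",round(s["opening"],2),"z",R.as_matrix()[:,2].round(3))
def delta(th,rad,ztip,sgn,base=None):
    p,R,_=cur() if base is None else (*base,0)
    P,Q=target(th,rad,ztip,sgn); d=R.inv().apply(P-p); w=np.degrees((R.inv()*Q).as_rotvec())/45
    print((th,rad,ztip),"d",d.round(4),"w",w.round(3)); return P,Q
E
python3 - <<'E'
from h import *
print(cur()[1].as_matrix().round(3)); tipinfo()
for s in(1,-1): delta(205.6,.2,.2,s); delta(250.6,.2,.2,s)
E
```

```text
[[-0.959 -0.001  0.284]
 [-0.284  0.001 -0.959]
 [ 0.    -1.    -0.002]]
t 0.1 tip [ 0.1772 -0.5988  0.238 ] th 235.0 rad 0.7371 F [-0.9  0.4 -0.5] open 1.0 z [ 0.284 -0.959 -0.002]
(205.6, 0.2, 0.2) d [-0.3793  0.0386 -0.4275] w [ 0.002 -0.202  0.   ]
(250.6, 0.2, 0.2) d [-0.4596  0.0384 -0.2971] w [ 2.000e-03 -1.202e+00 -1.000e-03]
(205.6, 0.2, 0.2) d [-0.3793  0.0386 -0.4275] w [-0.000e+00  3.798e+00  3.000e-03]
(250.6, 0.2, 0.2) d [-0.4596  0.0384 -0.2971] w [1.000e-03 2.798e+00 2.000e-03]
```

Call:
{"fn": "arm_command", "kwargs": {"deltas": [{"dx": -0.03, "dz": -0.034, "wy": -0.02}, {"dx": -0.06, "dz": -0.067, "wy": -0.04}, {"dx": -0.09, "dz": -0.1, "wy": -0.06}, {"dx": -0.12, "dz": -0.134, "wy": -0.08}, {"dx": -0.15, "dz": -0.168, "wy": -0.1}], "claw": -1, "grip_force": 20}}

```text
invalid input at $.deltas[0]: expected keys dx, dy, dz, wx, wy, wz
```

Run:
```python
from h import *
tipinfo(); print(cur()[2]["q"].round(2)); delta(205.6,.16,.2,1)
```

```text
t 0.1 tip [ 0.1772 -0.5988  0.238 ] th 235.0 rad 0.7371 F [-0.9  0.4 -0.5] open 1.0 z [ 0.284 -0.959 -0.002]
[ 1.32  0.69 -0.19  1.57  0.16  0.9  -0.22]
(205.6, 0.16, 0.2) d [-0.4188  0.0386 -0.4338] w [ 0.002 -0.202  0.   ]
```

Call:
{"fn": "arm_command", "kwargs": {"deltas": [{"dx": -0.03, "dy": 0, "dz": -0.034, "wx": 0, "wy": -0.02, "wz": 0}, {"dx": -0.06, "dy": 0, "dz": -0.067, "wx": 0, "wy": -0.04, "wz": 0}, {"dx": -0.09, "dy": 0, "dz": -0.1, "wx": 0, "wy": -0.06, "wz": 0}, {"dx": -0.12, "dy": 0, "dz": -0.134, "wx": 0, "wy": -0.08, "wz": 0}, {"dx": -0.15, "dy": 0, "dz": -0.168, "wx": 0, "wy": -0.1, "wz": 0}], "claw": -1, "grip_force": 20}}

```text
clock: 0.6
tool_pos: [0.2739, -0.3939, 0.4046]
eef_rot: [-0.129, 0.695, -0.695, 0.129]
contact_force: [1.2, -0.3, 0.2]
opening: 0.569
```

Run:
```python
from h import *
tipinfo(); print(cur()[2]["q"].round(2)); delta(205.6,.16,.2,1)
```

```text
t 0.6 tip [ 0.2739 -0.3938  0.2386] th 230.73 rad 0.5151 F [ 1.2 -0.3  0.2] open 0.57 z [ 0.359 -0.934 -0.   ]
[ 1.    0.51 -0.21  1.99  0.16  0.66 -0.51]
(205.6, 0.16, 0.2) d [-0.2879  0.0387 -0.2426] w [ 0.    -0.102 -0.   ]
```

Call:
{"fn": "arm_command", "kwargs": {"deltas": [{"dx": -0.03, "dy": 0, "dz": -0.025, "wx": 0, "wy": -0.01, "wz": 0}, {"dx": -0.06, "dy": 0, "dz": -0.05, "wx": 0, "wy": -0.02, "wz": 0}, {"dx": -0.09, "dy": 0, "dz": -0.075, "wx": 0, "wy": -0.03, "wz": 0}, {"dx": -0.12, "dy": 0, "dz": -0.1, "wx": 0, "wy": -0.04, "wz": 0}, {"dx": -0.15, "dy": 0, "dz": -0.125, "wx": 0, "wy": -0.05, "wz": 0}]}}

```text
clock: 1.1
tool_pos: [0.3693, -0.2237, 0.4046]
eef_rot: [-0.143, 0.693, -0.693, 0.142]
contact_force: [0.4, 0.3, 0.1]
opening: 0.112
```

Run:
```python
from h import *
tipinfo(); print(cur()[2]["q"].round(2)); delta(205.6,.16,.2,1)
```

```text
t 1.1 tip [ 0.3693 -0.2237  0.2386] th 224.75 rad 0.3249 F [0.4 0.3 0.1] open 0.11 z [ 0.395 -0.919 -0.   ]
[ 0.57  0.45 -0.2   2.12  0.15  0.59 -0.9 ]
(205.6, 0.16, 0.2) d [-0.1424  0.0386 -0.1125] w [ 0.    -0.052  0.   ]
```

Call:
{"fn": "arm_command", "kwargs": {"deltas": [{"dx": -0.035, "dy": 0.01, "dz": -0.028, "wx": 0, "wy": -0.013, "wz": 0}, {"dx": -0.07, "dy": 0.02, "dz": -0.056, "wx": 0, "wy": -0.026, "wz": 0}, {"dx": -0.11, "dy": 0.03, "dz": -0.085, "wx": 0, "wy": -0.04, "wz": 0}, {"dx": -0.142, "dy": 0.038, "dz": -0.112, "wx": 0, "wy": -0.052, "wz": 0}, {"dx": -0.142, "dy": 0.038, "dz": -0.112, "wx": 0, "wy": -0.052, "wz": 0}]}}

```text
clock: 1.6
tool_pos: [0.4576, -0.0599, 0.3659]
eef_rot: [-0.16, 0.69, -0.687, 0.161]
contact_force: [-0.3, 0.1, -0.3]
opening: 0.005
```

Run:
```python
from h import *
im=r.snapshot("top");cv2.imwrite("pics/t1.png",cv2.resize(im[70:320,180:440,::-1],None,fx=2.3,fy=2.3))
im=r.snapshot("scene");cv2.imwrite("pics/s1.png",im[:,:,::-1])
tipinfo(); print(cur()[2]["q"].round(2)); delta(205.6,.15,.13,1); delta(205.6,.145,.05,1)
```

```text
t 1.7 tip [ 0.455  -0.0653  0.2003] th 205.87 rad 0.1612 F [-0.4 -0.9  0.7] open 0.0 z [ 0.434 -0.901 -0.001]
[ 0.14  0.55 -0.15  2.09  0.16  0.52 -1.25]
(205.6, 0.15, 0.13) d [-0.0111  0.0703 -0.0008] w [0.001 0.003 0.001]
(205.6, 0.145, 0.05) d [-0.0162  0.1503 -0.0007] w [0.001 0.003 0.001]
```

View pics/t1.png

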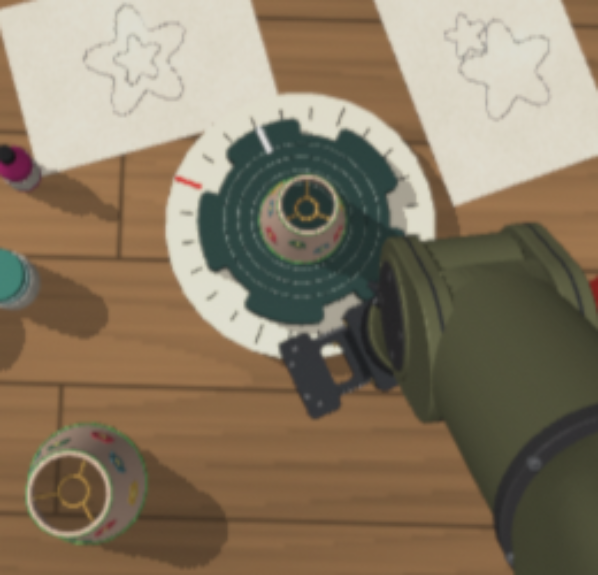

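View pics/s1.png

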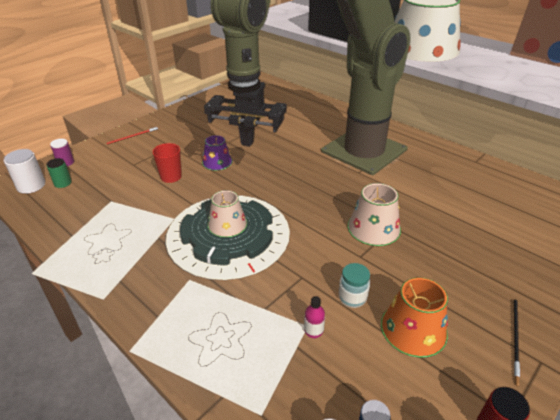

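The tip is where kinematics says: scene pixel (247,143). It's clear of the shade and outside the plate, so I'll descend over the plate edge at radius 145 mm.

Call:
{"fn": "arm_command", "kwargs": {"deltas": [{"dx": -0.004, "dy": 0.035, "dz": 0, "wx": 0, "wy": 0.003, "wz": 0}, {"dx": -0.011, "dy": 0.07, "dz": 0, "wx": 0, "wy": 0.003, "wz": 0}, {"dx": -0.014, "dy": 0.105, "dz": 0, "wx": 0, "wy": 0.003, "wz": 0}, {"dx": -0.016, "dy": 0.13, "dz": 0, "wx": 0, "wy": 0.003, "wz": 0}, {"dx": -0.016, "dy": 0.148, "dz": 0, "wx": 0, "wy": 0.003, "wz": 0}]}}

```text
clock: 2.2
tool_pos: [0.4689, -0.0612, 0.2173]
eef_rot: [0.155, -0.69, 0.69, -0.154]
contact_force: [-0.3, 0.1, 0.8]
opening: 0.003
```

Run:
```python
from h import *
im=r.snapshot("scene");cv2.imwrite("pics/s2.png",cv2.resize(im[90:300,140:320,::-1],None,fx=3.3,fy=2.8*1.0))
im=r.snapshot("top");cv2.imwrite("pics/t2.png",cv2.resize(im[100:250,230:410,::-1],None,fx=4,fy=4))
tipinfo(); delta(205.6,.125,.05,1); delta(205.6,.113,.05,1)
```

```text
t 2.3 tip [ 0.4676 -0.0613  0.0511] th 206.6 rad 0.148 F [-0.4 -0.2  0.5] open 0.0 z [ 0.427 -0.904 -0.001]
(205.6, 0.125, 0.05) d [-0.0223  0.001  -0.0028] w [ 0.001 -0.007  0.006]
(205.6, 0.113, 0.05) d [-0.0343  0.001  -0.0029] w [ 0.001 -0.007  0.006]
```

View pics/s2.png

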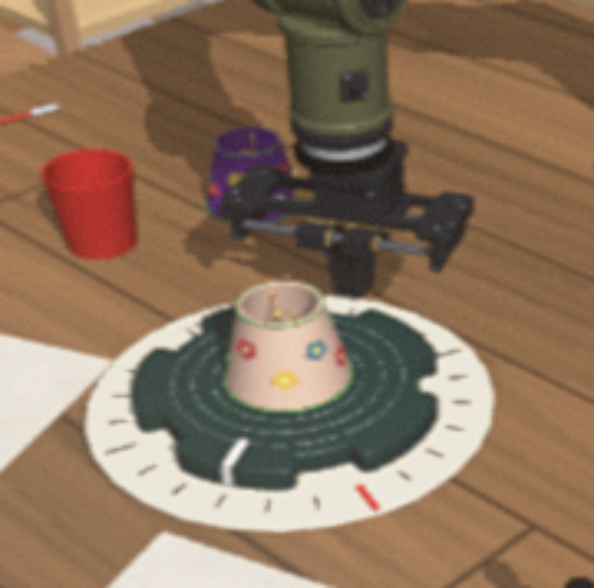

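View pics/t2.png

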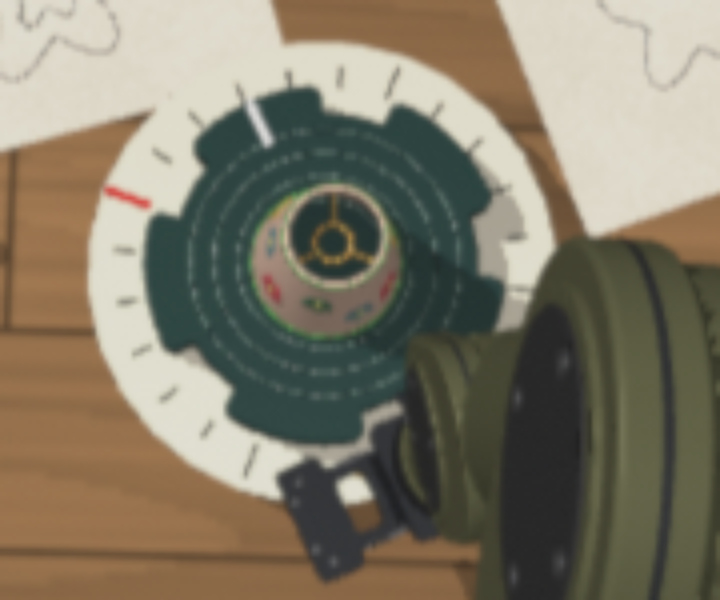

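Call:
{"fn": "arm_command", "kwargs": {"deltas": [{"dx": -0.006, "dy": 0.001, "dz": -0.003, "wx": 0, "wy": -0.007, "wz": 0}, {"dx": -0.014, "dy": 0.001, "dz": -0.003, "wx": 0, "wy": -0.007, "wz": 0}, {"dx": -0.02, "dy": 0.001, "dz": -0.003, "wx": 0, "wy": -0.007, "wz": 0}, {"dx": -0.026, "dy": 0.001, "dz": -0.003, "wx": 0, "wy": -0.007, "wz": 0}, {"dx": -0.032, "dy": 0.001, "dz": -0.003, "wx": 0, "wy": -0.007, "wz": 0}]}}

```text
clock: 2.8
tool_pos: [0.4979, -0.0426, 0.2183]
eef_rot: [0.157, -0.689, 0.689, -0.158]
contact_force: [-0.5, -0.4, -0.2]
opening: 0.007
```

Run:
```python
from h import *
tipinfo()
im=r.snapshot("scene");cv2.imwrite("pics/s3.png",cv2.resize(im[90:300,140:320,::-1],None,fx=3.3,fy=2.8*1.0))
im=r.snapshot("top");cv2.imwrite("pics/t3.png",cv2.resize(im[100:250,230:410,::-1],None,fx=4,fy=4))
tipinfo()
p,R,_=cur()
for k in range(1,6): delta(205.6+4*k,.112,.05,1,(p,R))
```

```text
t 2.8 tip [ 0.4981 -0.0426  0.0523] th 205.07 rad 0.1125 F [-0.5 -0.4 -0.2] open 0.01 z [ 0.435 -0.901  0.001]
t 2.9 tip [ 0.4986 -0.0423  0.052 ] th 204.99 rad 0.1119 F [ 0.4 -0.4 -0.6] open 0.01 z [ 0.435 -0.9    0.001]
(209.6, 0.112, 0.05) d [-0.0005  0.002   0.0091] w [-0.001 -0.084 -0.003]
(213.6, 0.112, 0.05) d [-0.0013  0.0021  0.0169] w [-0.001 -0.173 -0.003]
(217.6, 0.112, 0.05) d [-0.0026  0.0021  0.0246] w [-0.001 -0.262 -0.003]
(221.6, 0.112, 0.05) d [-0.0045  0.0021  0.0322] w [-0.001 -0.351 -0.002]
(225.6, 0.112, 0.05) d [-0.0069  0.0021  0.0396] w [-0.001 -0.44  -0.002]
```

View pics/t3.png

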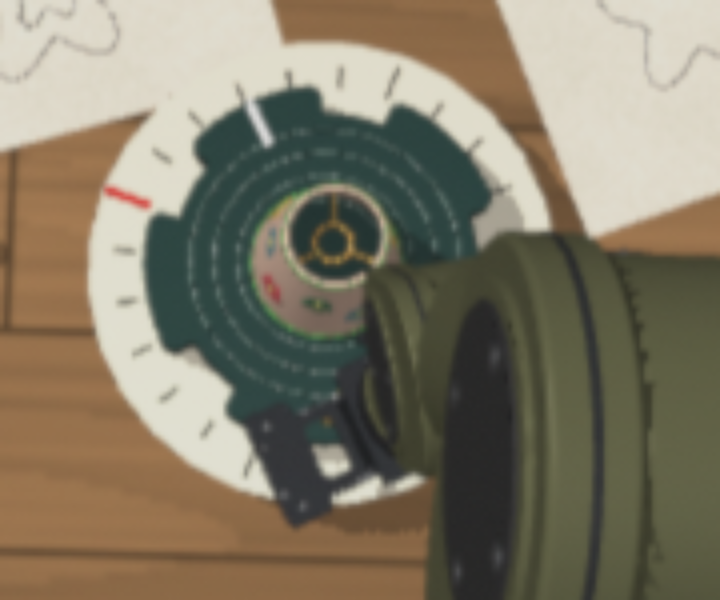

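View pics/s3.png

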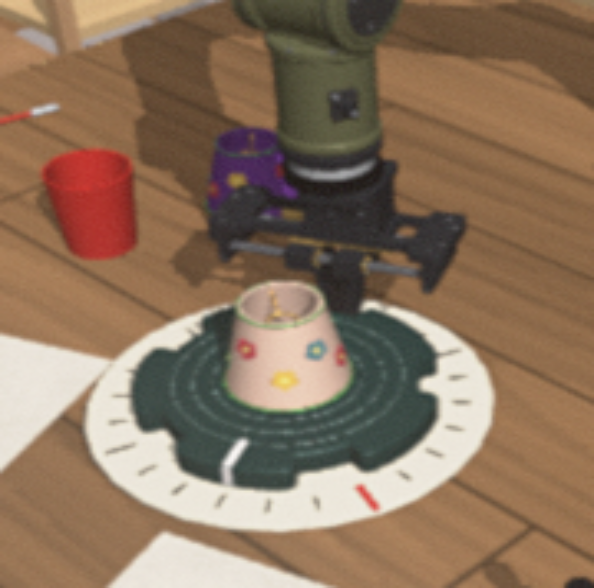

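The finger is in the notch and the wheel hasn't moved. I'll push anticlockwise slowly, about 2° per row.

Run:
```python
from h import *
p,R,_=cur()
for k in range(1,6): delta(205+2*k,.112,.051,1,(p,R))
```

```text
(207, 0.112, 0.051) d [-0.0003  0.001   0.004 ] w [-0.001 -0.027 -0.003]
(209, 0.112, 0.051) d [-0.0004  0.001   0.0079] w [-0.001 -0.071 -0.003]
(211, 0.112, 0.051) d [-0.0007  0.0011  0.0118] w [-0.001 -0.115 -0.003]
(213, 0.112, 0.051) d [-0.0011  0.0011  0.0157] w [-0.001 -0.16  -0.003]
(215, 0.112, 0.051) d [-0.0017  0.0011  0.0196] w [-0.001 -0.204 -0.003]
```

Call:
{"fn": "arm_command", "kwargs": {"deltas": [{"dx": 0, "dy": 0.001, "dz": 0.004, "wx": 0, "wy": -0.03, "wz": 0}, {"dx": 0, "dy": 0.001, "dz": 0.008, "wx": 0, "wy": -0.07, "wz": 0}, {"dx": -0.001, "dy": 0.001, "dz": 0.012, "wx": 0, "wy": -0.115, "wz": 0}, {"dx": -0.001, "dy": 0.001, "dz": 0.016, "wx": 0, "wy": -0.16, "wz": 0}, {"dx": -0.002, "dy": 0.001, "dz": 0.02, "wx": 0, "wy": -0.205, "wz": 0}]}}

```text
clock: 3.4
tool_pos: [0.5072, -0.0606, 0.2166]
eef_rot: [-0.214, 0.674, -0.674, 0.213]
contact_force: [-2.8, 0.2, -0.4]
opening: 0.004
```

Run:
```python
from h import *
tipinfo()
im=r.snapshot("top");cv2.imwrite("pics/t4.png",cv2.resize(im[100:250,230:410,::-1],None,fx=4,fy=4))
p,R,_=cur()
for k in range(1,6): delta(215+3*k,.112,.051,1,(p,R))
```

```text
t 3.4 tip [ 0.5069 -0.0606  0.0506] th 215.16 rad 0.1139 F [-2.8  0.2 -0.4] open 0.0 z [ 0.575 -0.818 -0.001]
(218, 0.112, 0.051) d [-0.0017 -0.0004  0.0045] w [-0.001 -0.063  0.001]
(221, 0.112, 0.051) d [-0.0021 -0.0004  0.0103] w [-0.001 -0.13   0.001]
(224, 0.112, 0.051) d [-0.0029 -0.0004  0.0161] w [-0.001 -0.197  0.001]
(227, 0.112, 0.051) d [-0.0039 -0.0004  0.0219] w [-0.    -0.263  0.001]
(230, 0.112, 0.051) d [-0.0053 -0.0004  0.0276] w [-0.    -0.33   0.001]
```

View pics/t4.png

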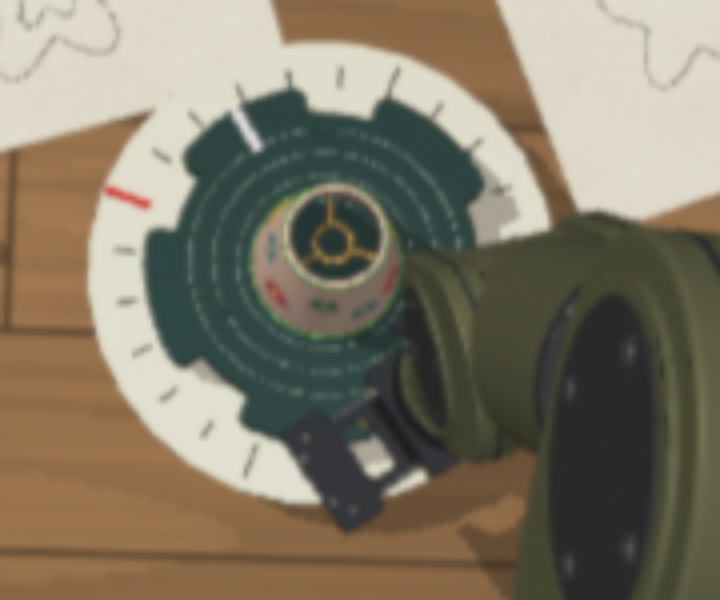

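The wheel is turning: the mark has moved to (238,110) in the crop, and the shade is still centred.

Call:
{"fn": "arm_command", "kwargs": {"deltas": [{"dx": -0.001, "dy": 0, "dz": 0.005, "wx": 0, "wy": -0.06, "wz": 0}, {"dx": -0.002, "dy": 0, "dz": 0.01, "wx": 0, "wy": -0.13, "wz": 0}, {"dx": -0.003, "dy": 0, "dz": 0.016, "wx": 0, "wy": -0.2, "wz": 0}, {"dx": -0.004, "dy": 0, "dz": 0.022, "wx": 0, "wy": -0.265, "wz": 0}, {"dx": -0.005, "dy": 0, "dz": 0.0275, "wx": 0, "wy": -0.33, "wz": 0}]}}

```text
clock: 3.95
tool_pos: [0.5274, -0.0802, 0.2166]
eef_rot: [-0.299, 0.641, -0.641, 0.298]
contact_force: [-0.9, 0.6, -0.0]
opening: 0.003
```

Run:
```python
from h import *
tipinfo()
im=r.snapshot("top");cv2.imwrite("pics/t5.png",cv2.resize(im[100:250,230:410,::-1],None,fx=4,fy=4))
tipinfo()
p,R,_=cur()
for k in range(1,6): delta(230+2*k,.112,.051,1,(p,R))
```

```text
t 3.95 tip [ 0.5272 -0.0802  0.0506] th 229.49 rad 0.1121 F [-0.9  0.6 -0. ] open 0.0 z [ 0.766 -0.643 -0.   ]
t 4.0 tip [ 0.5284 -0.0811  0.0507] th 230.24 rad 0.112 F [ 0.9 -0.4  0.7] open 0.01 z [ 0.766 -0.643  0.001]
(232, 0.112, 0.051) d [-0.0001 -0.0003  0.0037] w [-0.002 -0.044 -0.   ]
(234, 0.112, 0.051) d [-0.0003 -0.0003  0.0076] w [-0.002 -0.089 -0.   ]
(236, 0.112, 0.051) d [-0.0006 -0.0003  0.0115] w [-0.002 -0.133 -0.   ]
(238, 0.112, 0.051) d [-0.0011 -0.0003  0.0153] w [-0.002 -0.178  0.   ]
(240, 0.112, 0.051) d [-0.0017 -0.0003  0.0192] w [-0.002 -0.222  0.   ]
```

View pics/t5.png

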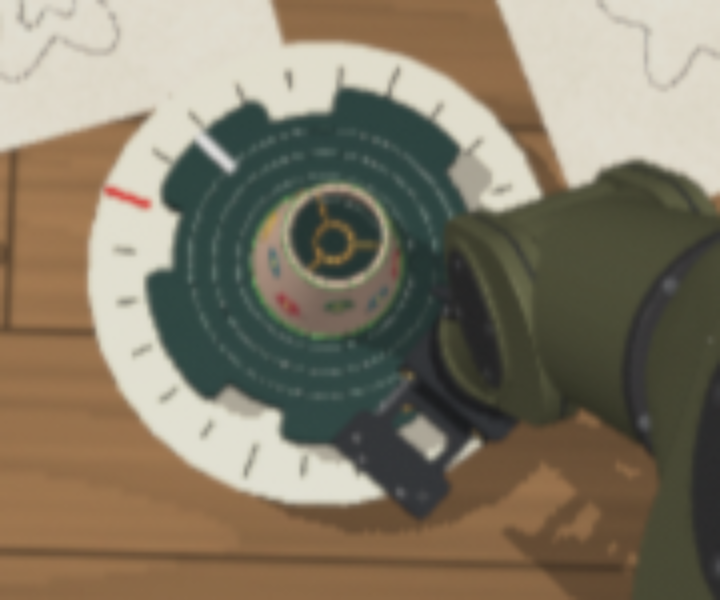

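```bash
cat >> h.py <<'E'
def wang(*pts,ox=230,oy=100,k=4):
    P=ray("top",np.array(pts)/k+[ox,oy]-.375,.066)[:,:2]-HUB
    print("white",np.degrees(np.arctan2(P[:,1],P[:,0])),np.hypot(*P.T))
E
python3 - <<'E'
from h import *
wang((200,134),(233,170))
print(proj("top",[.6,.005,.04]),proj("top",[.6,.005,.066]))
E
```

```text
white [45.42580989 46.14525065] [0.11325932 0.08198657]
[310.04356737 166.90573776] [310.73383912 164.89174446]
```

Run:
```python
from h import *
p,R,_=cur()
for k in range(1,6): delta(230.2+3*k,.112,.051,1,(p,R))
```

```text
(233.2, 0.112, 0.051) d [-0.0002 -0.0003  0.006 ] w [-0.002 -0.071 -0.   ]
(236.2, 0.112, 0.051) d [-0.0007 -0.0003  0.0118] w [-0.002 -0.138 -0.   ]
(239.2, 0.112, 0.051) d [-0.0014 -0.0003  0.0176] w [-0.002 -0.204  0.   ]
(242.2, 0.112, 0.051) d [-0.0025 -0.0003  0.0234] w [-0.002 -0.271  0.   ]
(245.2, 0.112, 0.051) d [-0.0039 -0.0003  0.0291] w [-0.002 -0.338  0.   ]
```

Call:
{"fn": "arm_command", "kwargs": {"deltas": [{"dx": 0, "dy": 0, "dz": 0.006, "wx": 0, "wy": -0.07, "wz": 0}, {"dx": -0.001, "dy": 0, "dz": 0.0115, "wx": 0, "wy": -0.138, "wz": 0}, {"dx": -0.0015, "dy": 0, "dz": 0.0175, "wx": 0, "wy": -0.205, "wz": 0}, {"dx": -0.0025, "dy": 0, "dz": 0.023, "wx": 0, "wy": -0.27, "wz": 0}, {"dx": -0.004, "dy": 0, "dz": 0.029, "wx": 0, "wy": -0.337, "wz": 0}]}}

```text
clock: 4.5
tool_pos: [0.5519, -0.0957, 0.2166]
eef_rot: [-0.381, 0.596, -0.596, 0.38]
contact_force: [-1.7, 0.1, 1.6]
opening: 0.006
```

Run:
```python
from h import *
im=r.snapshot("top");cv2.imwrite("pics/t6.png",cv2.resize(im[100:250,230:410,::-1],None,fx=4,fy=4))
tipinfo()
p,R,_=cur()
for k in (2,4,5,6,7,8): delta(245.2+k,.112,.051,1,(p,R))
```

```text
t 4.55 tip [ 0.5533 -0.0964  0.0507] th 245.26 rad 0.1116 F [ 1.  -0.4  0.1] open 0.0 z [ 0.907 -0.421  0.001]
(247.2, 0.112, 0.051) d [ 0.0003 -0.0003  0.004 ] w [-0.002 -0.046  0.   ]
(249.2, 0.112, 0.051) d [ 0.0001 -0.0003  0.0079] w [-0.002 -0.09   0.   ]
(250.2, 0.112, 0.051) d [-0.0001 -0.0003  0.0099] w [-0.002 -0.113  0.   ]
(251.2, 0.112, 0.051) d [-0.0003 -0.0003  0.0118] w [-0.002 -0.135  0.   ]
(252.2, 0.112, 0.051) d [-0.0005 -0.0003  0.0138] w [-0.002 -0.157  0.   ]
(253.2, 0.112, 0.051) d [-0.0008 -0.0003  0.0157] w [-0.002 -0.179  0.   ]
```

View pics/t6.png

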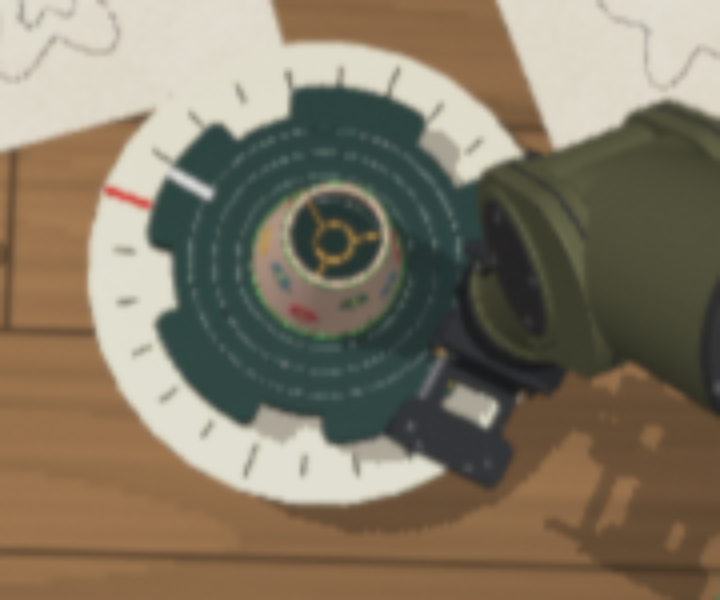

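Call:
{"fn": "arm_command", "kwargs": {"deltas": [{"dx": 0, "dy": 0, "dz": 0.004, "wx": 0, "wy": -0.046, "wz": 0}, {"dx": 0, "dy": 0, "dz": 0.008, "wx": 0, "wy": -0.09, "wz": 0}, {"dx": 0, "dy": 0, "dz": 0.012, "wx": 0, "wy": -0.135, "wz": 0}, {"dx": -0.001, "dy": 0, "dz": 0.0145, "wx": 0, "wy": -0.165, "wz": 0}, {"dx": -0.001, "dy": 0, "dz": 0.0145, "wx": 0, "wy": -0.165, "wz": 0}]}}

```text
clock: 5.05
tool_pos: [0.5664, -0.1008, 0.2167]
eef_rot: [0.417, -0.57, 0.571, -0.418]
contact_force: [0.1, -0.2, 0.3]
opening: 0.005
```

Run:
```python
from h import *
wang((170,174),(211,196))
im=r.snapshot("top");cv2.imwrite("pics/t7.png",cv2.resize(im[110:190,240:350,::-1],None,fx=7,fy=7,interpolation=cv2.INTER_CUBIC))
im=r.snapshot("scene");cv2.imwrite("pics/s7.png",cv2.resize(im[190:280,160:300,::-1],None,fx=5.5,fy=5.5,interpolation=cv2.INTER_CUBIC))
tipinfo()
```

```text
white [61.76690102 61.335993  ] [0.11224195 0.08268598]
t 5.15 tip [ 0.5664 -0.1004  0.0508] th 252.32999999999998 rad 0.1106 F [ 0.4 -0.8 -0.3] open 0.0 z [ 0.953 -0.302  0.001]
```

View pics/t7.png

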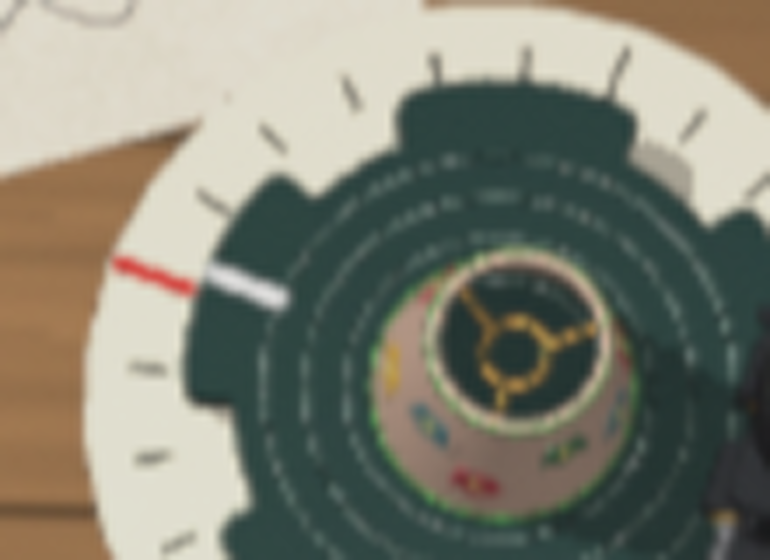

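View pics/s7.png

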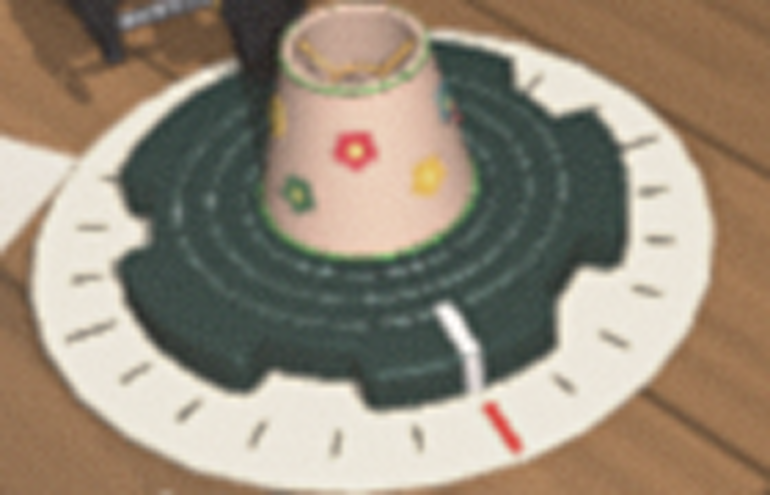

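Run:
```python
from h import *
T=lambda p:np.array(p)/7+[240,110]-.43
S=lambda p:np.array(p)/5.5+[160,190]-.41
for h in (HUB,[.599,.0055],[.5975,.0068]):
  def a(P): d=P[:,:2]-h; return np.degrees(np.arctan2(d[:,1],d[:,0])).round(2),np.hypot(*d.T).round(4)
  print(h,"top W",a(ray("top",T([(207,271),(288,300)]),.066)),"R",a(ray("top",T([(115,263),(195,290)]),.04)))
  print("scene W",a(ray("scene",S([(470,352),(441,308)]),.066)),"R",a(ray("scene",S([(518,450),(488,404)]),.04)))
p,R,_=cur()
for k in (1,2,3): delta(252.3+k,.1115,.051,1,(p,R))
```

```text
[0.6   0.005] top W (array([69.52, 68.73]), array([0.1132, 0.0821])) R (array([71.23, 70.85]), array([0.1494, 0.118 ]))
scene W (array([69.79, 69.52]), array([0.113 , 0.0836])) R (array([71.39, 71.59]), array([0.1491, 0.1199]))
[0.599, 0.0055] top W (array([68.96, 67.95]), array([0.1131, 0.082 ])) R (array([70.81, 70.31]), array([0.1492, 0.1178]))
scene W (array([69.23, 68.76]), array([0.1129, 0.0835])) R (array([70.97, 71.06]), array([0.1489, 0.1197]))
[0.5975, 0.0068] top W (array([68.  , 66.63]), array([0.1124, 0.0813])) R (array([70.1, 69.4]), array([0.1485, 0.1171]))
scene W (array([68.28, 67.46]), array([0.1122, 0.0829])) R (array([70.26, 70.18]), array([0.1482, 0.119 ]))
(253.3, 0.1115, 0.051) d [ 0.0008 -0.0002  0.0021] w [-0.001 -0.02  -0.001]
(254.3, 0.1115, 0.051) d [ 0.0007 -0.0002  0.004 ] w [-0.001 -0.042 -0.001]
(255.3, 0.1115, 0.051) d [ 0.0006 -0.0002  0.0059] w [-0.001 -0.064 -0.001]
```

The mark is about 1.8° short of the red line, so one small push more.

Call:
{"fn": "arm_command", "kwargs": {"deltas": [{"dx": 0.0005, "dy": 0, "dz": 0.001, "wx": 0, "wy": -0.01, "wz": 0}, {"dx": 0.0005, "dy": 0, "dz": 0.002, "wx": 0, "wy": -0.02, "wz": 0}, {"dx": 0.0005, "dy": 0, "dz": 0.003, "wx": 0, "wy": -0.03, "wz": 0}, {"dx": 0.0005, "dy": 0, "dz": 0.0036, "wx": 0, "wy": -0.038, "wz": 0}, {"dx": 0.0005, "dy": 0, "dz": 0.0036, "wx": 0, "wy": -0.038, "wz": 0}]}}

```text
clock: 5.65
tool_pos: [0.5692, -0.1021, 0.2167]
eef_rot: [-0.426, 0.564, -0.564, 0.426]
contact_force: [-0.8, 1.6, 0.1]
opening: 0.007
```

Run:
```python
from h import *
im=r.snapshot("top");cv2.imwrite("pics/t8.png",cv2.resize(im[110:190,240:350,::-1],None,fx=7,fy=7,interpolation=cv2.INTER_CUBIC))
im=r.snapshot("scene");cv2.imwrite("pics/s8.png",cv2.resize(im[190:280,160:300,::-1],None,fx=5.5,fy=5.5,interpolation=cv2.INTER_CUBIC))
tipinfo()
```

```text
t 5.75 tip [ 0.5691 -0.1022  0.0507] th 253.94 rad 0.1116 F [-0.2  1.1  0.5] open 0.01 z [ 0.962 -0.274  0.   ]
```

View pics/t8.png

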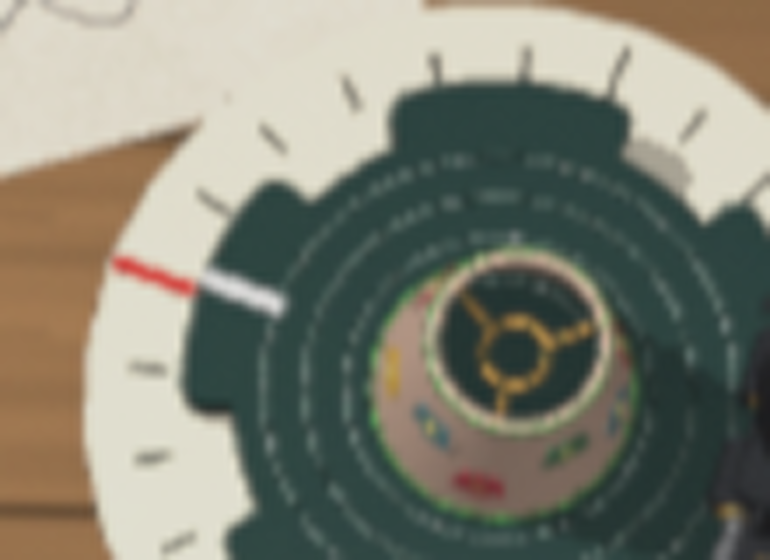

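View pics/s8.png

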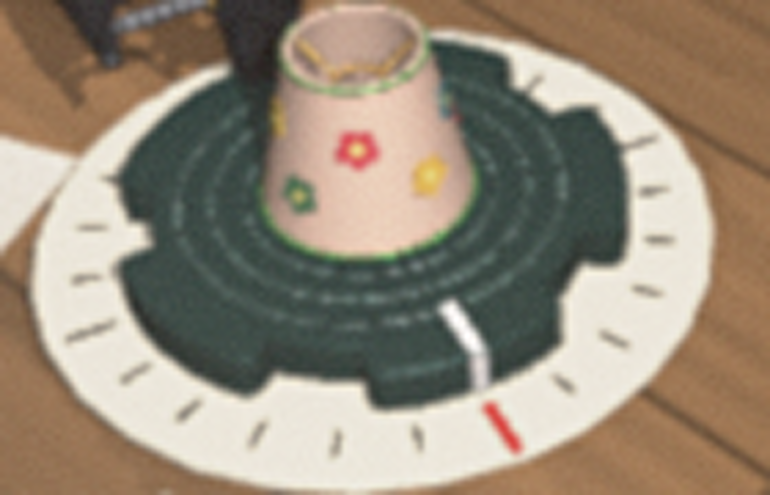

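Run:
```python
from h import *
T=lambda p:np.array(p)/7+[240,110]-.43
S=lambda p:np.array(p)/5.5+[160,190]-.41
for h in (HUB,[.599,.0055]):
  def a(P): d=P[:,:2]-h; return np.degrees(np.arctan2(d[:,1],d[:,0])).round(2),np.hypot(*d.T).round(4)
  print(h,"top W",a(ray("top",T([(203,277),(285,306)]),.066)),"R",a(ray("top",T([(115,263),(195,290)]),.04)))
  print("scene W",a(ray("scene",S([(479,350),(448,306)]),.066)),a(ray("scene",S([(481,388)]),.044)),"R",a(ray("scene",S([(518,450),(488,404)]),.04)))
p,R,_=cur()
for k in (253.9,253.4,253): delta(k,.1115,.051,1,(p,R))
delta(252.8,.15,.051,1)
```

```text
[0.6   0.005] top W (array([70.82, 70.43]), array([0.1137, 0.0822])) R (array([71.23, 70.85]), array([0.1494, 0.118 ]))
scene W (array([71.69, 71.63]), array([0.1137, 0.0839])) (array([71.55]), array([0.1137])) R (array([71.39, 71.59]), array([0.1491, 0.1199]))
[0.599, 0.0055] top W (array([70.26, 69.66]), array([0.1136, 0.0821])) R (array([70.81, 70.31]), array([0.1492, 0.1178]))
scene W (array([71.13, 70.87]), array([0.1136, 0.0838])) (array([70.99]), array([0.1136])) R (array([70.97, 71.06]), array([0.1489, 0.1197]))
(253.9, 0.1115, 0.051) d [-0.0001 -0.0003 -0.0001] w [-0.     0.005  0.   ]
(253.4, 0.1115, 0.051) d [-0.0001 -0.0003 -0.001 ] w [-0.     0.016  0.   ]
(253, 0.1115, 0.051) d [-0.0001 -0.0003 -0.0018] w [-0.     0.025  0.   ]
(252.8, 0.15, 0.051) d [ 0.0384 -0.0003 -0.0031] w [-0.     0.029  0.   ]
```

Both views agree the mark is within about 0.5° of the line. I'll back off the wall by 3 mm, then retract radially.

Call:
{"fn": "arm_command", "kwargs": {"deltas": [{"dx": 0, "dy": 0, "dz": -0.002, "wx": 0, "wy": 0, "wz": 0}, {"dx": 0.002, "dy": 0, "dz": -0.003, "wx": 0, "wy": 0, "wz": 0}, {"dx": 0.015, "dy": 0, "dz": -0.003, "wx": 0, "wy": 0, "wz": 0}, {"dx": 0.035, "dy": 0, "dz": -0.003, "wx": 0, "wy": 0, "wz": 0}, {"dx": 0.06, "dy": -0.005, "dz": -0.003, "wx": 0, "wy": 0, "wz": 0}]}}

```text
clock: 6.25
tool_pos: [0.5494, -0.1598, 0.2214]
eef_rot: [-0.427, 0.564, -0.564, 0.426]
contact_force: [0.1, -0.3, -0.7]
opening: 0.005
```

Call:
{"fn": "arm_command", "kwargs": {"deltas": [{"dx": 0.01, "dy": -0.03, "dz": 0, "wx": 0, "wy": 0, "wz": 0}, {"dx": 0.02, "dy": -0.07, "dz": 0, "wx": 0, "wy": 0, "wz": 0}, {"dx": 0.03, "dy": -0.11, "dz": 0, "wx": 0, "wy": 0, "wz": 0}, {"dx": 0.03, "dy": -0.15, "dz": 0, "wx": 0, "wy": 0, "wz": 0}, {"dx": 0.03, "dy": -0.15, "dz": 0, "wx": 0, "wy": 0, "wz": 0}]}}

```text
clock: 6.75
tool_pos: [0.5427, -0.1897, 0.3769]
eef_rot: [0.423, -0.562, 0.568, -0.428]
contact_force: [0.4, 1.0, 0.6]
opening: 0.004
```

Run:
```python
from h import *
im=r.snapshot("top");cv2.imwrite("pics/t9.png",cv2.resize(im[110:190,240:350,::-1],None,fx=7,fy=7,interpolation=cv2.INTER_CUBIC));cv2.imwrite("pics/t9f.png",im[:,:,::-1])
im=r.snapshot("scene");cv2.imwrite("pics/s9.png",cv2.resize(im[190:280,160:300,::-1],None,fx=5.5,fy=5.5,interpolation=cv2.INTER_CUBIC))
tipinfo()
```

```text
t 6.85 tip [ 0.5414 -0.1893  0.2064] th 253.23000000000002 rad 0.203 F [-1.2  0.2  0.4] open 0.0 z [ 0.961 -0.275  0.002]
```

View pics/t9.png

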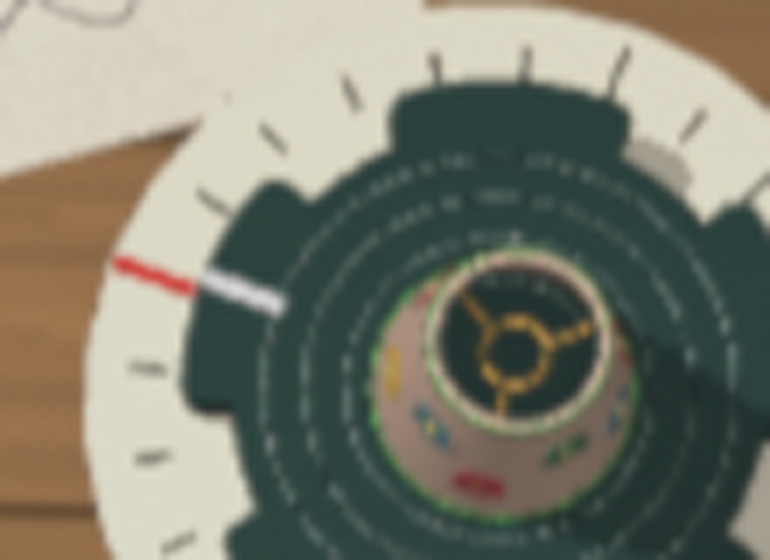

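View pics/s9.png

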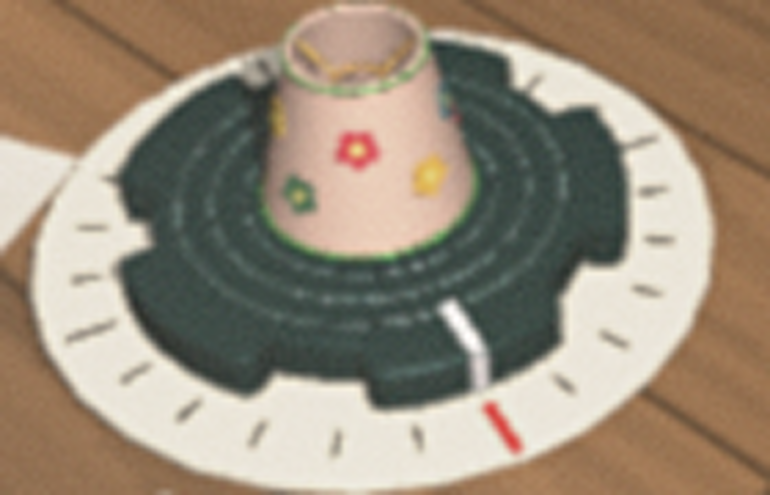

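View pics/t9f.png

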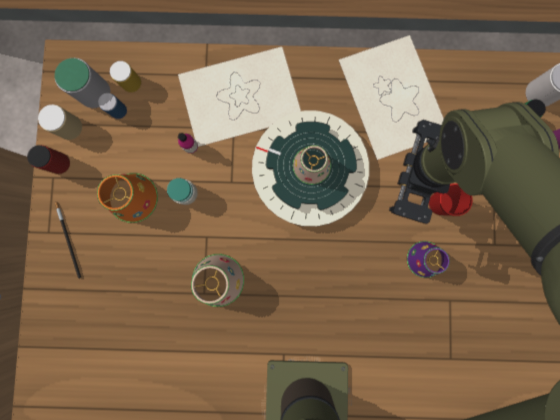

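The wheel stayed put on retreat: the mark is at the same pixels, (203,278) in the top crop and (479,350) in the scene crop. The shade is upright and centred, and the jar, bottle and cup haven't moved. The arm is clear, so I'm handing in.

Run:
```python
from plant import r
print(r.finish_job())
```

```text
the job is handed in; nothing more can be done
None
```

The wheel now stands with its white index mark lined up with the red line, and the job was handed in at about 6.9 s of the 72 s allowed. I put the closed fingertips in the notch on the robot's side and pushed the wheel about 45° anticlockwise. Then I backed off the wall, drew out radially and lifted clear.

- **Alignment:** measured just before the finger left, the mark was about 0.4° (0.8 mm) short of the red line in the top view. In the scene view it was 0 to 0.3° past it at the rim. The limit is 2.5°. After the retreat the mark was at the same pixels.
- **Shade and other objects:** the shade looked upright and centred by eye, and the robot stayed clear of it. The jar, bottle and cup were at their original pixels. I measured neither beyond the pictures.
- **Disagreement:** the two cameras put the wheel's centre about 3 to 4 mm apart. I compared the mark and the red line within each view, so this hardly affects the alignment figure.

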